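Set the gas panel: pressure to the red tab, needle valve shut then two turns open, hold it

TASK

Bring the small white gas panel into service: first turn the grey pressure knob clockwise until its white pointer lines up with the red tab, and leave both there. Then take the blue valve wheel by its orange crank handle, close it clockwise all the way to its stop, and back it off exactly two full turns. Finish there still gripping the orange handle with the wheel at rest, and leave the things standing around alone.

Things in the scene. Friction and masses are not known exactly. Their poses are not given: they have to be found in the camera images.
- gas_panel: White panel box 130 (its x) x 270 (its y) x 142 mm high on rubber feet, fixed to the worktop, with two fixed gauges (for show) on its front. Origin at the centre of its underside on the worktop, z up, its x points away from the robot at yaw 0. The knob axis stands upright at its y = +67 mm, the valve axis upright at its y = -67 mm (both x = 0).
- knob_grip (a point): Point on the knob's upright axis, in the middle of the bar grip, 186 mm above the worktop; its x axis runs along the bar toward the end with the white pointer line. Grey bar 46 mm long (x), 14 mm wide (y: grip across this), from 162 to 206 mm above the worktop; below it a black skirt of radius 26 mm whose top is 162 mm up. A fingertip should stay above 164 mm.
- knob_pointer (a point): Point 36 mm from the knob's axis, ahead of the white pointer end of the bar; it turns with the knob (0.04 N m of friction; stops 135 degrees either side of the panel's +x direction). Knob lined up when this point lies over the red tab as seen from above.
- red_tab (a point): Top of the red tab (14 mm long, 6 mm wide) on the aluminium set-point ring under the knob, 36 mm from the knob's axis, 152 mm above the worktop. The ring is stiff (0.25 N m) and must be left as set. Seen from above, the tab lies 0.5 to 1.4 rad clockwise of the pointer at the start.
- valve_wheel (a joint): Blue valve wheel, 94 mm across, upright axis, rim top about 182 mm above the worktop. Value in rad: 0 = closed against its stop, grows as it is opened counterclockwise seen from above, counted over full turns (two turns = 12.566); hard stops at 0 and 18.85. It starts 1.5 to 5 rad open. It turns against 0.06 N m of friction and stays where it is left.
- wheel_hub (a point): Centre of the wheel's hub, top of the steel nut on the valve axis, 185 mm above the worktop; at joint value 0 the crank handle lies toward the panel's +x from it.
- handle_mid (a point): Point on the axis of the orange crank handle, 24 mm above its lower end and 209 mm above the worktop; it circles the wheel's axis at 42 mm radius.
- crank_handle: Orange upright handle on the wheel's rim, 16 mm diameter, 42 mm tall, from 184 to 227 mm above the worktop; it spins freely on its own pin, so a gripper pointing down can hold it round and carry it in circles without turning. Origin at its lower end. Fingertips should stay above 186 mm to clear the rim.
- covered_microscope: Tall microscope under a grey cover, fixed and solid: 260 (x) x 160 (y) x 340 mm high, origin under its centre; it stands between the arm's start and the panel, so swing the arm past it close to the base. A centrifuge 107 mm high stands between it and the panel. A printer about 0.26 m high in front stands behind and right of the panel, from x = 0.58 m.
- white_mug: White mug, 78 mm across, 101 mm high, bystander; origin under its centre.
- dropper_bottle: Brown dropper bottle with white cap, 32 mm across, 78 mm high, bystander; origin under its centre.
- petri_dish: Petri dish with lid, 58 mm across, 12 mm high, bystander; origin under its centre.
- note_pad: Yellow note pad 76 x 76 x 16 mm, bystander; origin under its centre.
- tape_roll: Roll of white tape lying flat, 62 mm across, 20 mm high, bystander; origin under its centre.

How it is judged:
By the outcome, as a careful person would: the job done as asked, in the order asked, and still so for the second after the job is handed in, while the arm keeps its last pose, push and grip.
It also fails if it takes over 72 s, if anything falls off the work surface, if the arm or the gripper's body presses on something with over 40 N, if the wrist force passes 120 N, or if a joint passes its speed limit or range.

ROBOT

A 6-joint arm with a two-finger parallel gripper is mounted at the origin on a cart in front of the work surface, level with it; the furniture and walls round the work are solid. World frame = base frame: x ahead of the robot, y to its left, z up, the work surface at z = 0. Lengths are in mm, angles in rad, forces in N, time in s.
With the tool pointing down it reaches from about 325 to 875 mm from the base axis. Payload 4.4 kg.
Tool frame: the origin (TCP) lies between the finger pads, 19 mm behind the fingertips; this is the grasp point; z points along the fingers, y is the line along which they close (so a half turn about z gives the same grasp; the last joint's range is limited). The gripper opens to 85 mm and grips with 20 to 120 N. Pads are 22 mm wide; open, the fingers measure 114 mm over their backs; the gripper's body (76 mm by 85 mm) begins 54 mm behind the grasp point. The pads swing forward as they close: fully open they stand 13 mm farther back than shut.
Start: joints at [-1.258, 0.207, 1.542, -0, 1.393, -0.15], TCP at [256.7, -514.521, 249.982] pointing down, gripper open.
Joint ranges: [-2.73, 2.73], [-0.86, 2.22], [0.23, 2.46], [-1.11, 4.25], [0.08, 2.63], [-2.82, 2.82]. Speed limits (rad/s): [2.79, 2.79, 3.14, 3.14, 3.14, 3.14].

INTERFACE

Orientations are given as a unit quaternion [x, y, z, w].
In Python, from cell import robot, planner, sensors, grab_frame, camera_info, find_in gives the robot as it stands. Calls block until the motion is done:
- robot.reach(position, orientation): joint-space move of the TCP to a pose.
- robot.line_to(position, orientation=None, v=150, threshold=None): straight line of the TCP; orientation=None keeps the orientation; v is the mean speed in mm/s. With threshold (N) it stops when the force on the tool has changed by that much, and returns True; else False.
- robot.move_j(angles): joint-space move.
- robot.open_gripper() and robot.grasp(): open the fingers fully, or close them until they stop; the grip force is fixed at half the most.
- robot.pause(seconds).
- planner.solve_ik(position, orientation): joint angles nearest the present ones, or None.
- sensors.get_obs(): the state.
- grab_frame(name): name is "scene" or "top" or "wrist"; returns (picture, depth): 384x512x3 uint8, red, green, blue; 384x512 float32, mm along the optical axis (not along the pixel's ray), 0 where there is no reading.
- camera_info(name): a dict with "fovy" (degrees; the focal length in pixels is half the picture's height over the tangent of half this angle, whatever the lens; pixels are square), "cx", "cy" (the principal point, pixels), "R" (3x3) and "t" (3): a world point X has camera coordinates R X + t. Camera axes: x right, y down, z forward; pixel columns grow to the right and rows downward; lengths in mm; the calibration is good to about 2 mm. A picture is of the moment at which its call begins: read the wrist's pose just before it. camera_info takes no time and is no camera call; for the wrist camera it gives the pose at the moment of the call.
A pose or a line that the arm cannot do raises robot.IKError and nothing moves.
- robot.job_done(): hands the job in; it is judged then, once.
Trained networks look in the newest picture that a camera, given by its name, has taken for a name from the list of things; names that differ only in an ending like _2 or _b are one class to them, and where a whole thing is asked for, a point or a joint stands for the part that bears it (a point fixed in the world has none). Each returns a list of dicts, best first, with "p" (0 to 1); they miss things now and then, are a little off and sometimes report something else, mostly with a low value. They report only what shows in the picture. A call takes as long as a camera call.
- find_in(camera, label): "xyz" ([x, y, z] in mm, in world coordinates, good to about 4 mm: the middle of the surface that is visible of it).
The state is a dict: "time_s": time; "joint_pos": joint angles; "qd": joint speeds; "effort": joint torques, N m; "tcp_pos": TCP position; "eef_rot": TCP orientation; "force": force on the tool from outside, world axes, zero at the start; "wrist_torque": the same for the moment, N m; "grip_width": finger opening in mm; "gripper_force": force on a finger pad.
Only numpy, scipy, OpenCV 4.12 (cv2) and the standard library are available. Lean on these libraries where they do the work, as an engineer would, in place of code of your own. Each camera call takes 0.05 s, during which the arm holds its last target. There are 200 camera calls.

## Working session

There is one attempt and no reset: what is moved stays moved. The work goes in short steps, each a Python script; the robot and the scene stay as the last script left them, time stands still between calls to the robot, and variables do not carry over. Pictures are saved under pics/ and viewed, at most 10 in all, crops included, and the job is handed in when it is done.

```bash
ls; mkdir -p pics
python3 - <<'E'
from cell import *
import cv2,numpy as np
for c in ("scene","top"):
    im,d=grab_frame(c); cv2.imwrite(f"pics/{c}0.png",im[:,:,::-1])
    i=camera_info(c); print(c,i)
    for n in ("gas_panel","knob_grip","knob_pointer","red_tab","wheel_hub","handle_mid","crank_handle","covered_microscope","white_mug","dropper_bottle","petri_dish","note_pad","tape_roll"):
        print(n,[(np.round(r["xyz"]).tolist(),round(r["p"],2)) for r in find_in(c,n)[:2]])
print(sensors.get_obs())
E
```

```text
pics
scene {'fovy': 54.169988984255944, 'cx': 256.76737195293424, 'cy': 193.1954746758172, 'R': array([[-0.57691999, -0.81671789, -0.01162793],
       [-0.54512652,  0.39559457, -0.73914952],
       [ 0.60827658, -0.42009144, -0.673441  ]]), 't': array([ 261.3309415 ,  434.73053839, 1049.90015423])}
gas_panel []
knob_grip [([488.0, -169.0, 176.0], 0.49)]
knob_pointer []
red_tab []
wheel_hub []
handle_mid [([483.0, -153.0, 147.0], 0.29)]
crank_handle [([621.0, -133.0, 69.0], 0.21)]
covered_microscope []
white_mug [([622.0, -132.0, 65.0], 0.71)]
dropper_bottle [([674.0, 24.0, 37.0], 0.42)]
petri_dish [([405.0, 384.0, 13.0], 0.72), ([674.0, 24.0, 39.0], 0.54)]
note_pad [([396.0, -480.0, 13.0], 0.65)]
tape_roll [([527.0, -537.0, 21.0], 0.57)]
top {'fovy': 57.1061212919417, 'cx': 253.39639016000731, 'cy': 192.04930817138668, 'R': array([[ 0.02749526, -0.99934694,  0.02344577],
       [-0.99659112, -0.02922941, -0.07714776],
       [ 0.07778268, -0.02124465, -0.99674396]]), 't': array([-102.48517794,  535.7382138 , 1203.83792854])}
gas_panel [([459.0, -246.0, 146.0], 0.81)]
knob_grip [([47
[... 539 characters left out ...]
ime_s': 1.4, 'joint_pos': array([-1.25849365e+00,  2.06603780e-01,  1.54149453e+00, -3.85981573e-05,
        1.39349450e+00, -1.50485237e-01]), 'qd': array([ 0.00090039,  0.00224257,  0.00056417, -0.0008654 , -0.00026715,
        0.00010426]), 'effort': array([ 6.03775061e-05, -3.83043766e+01, -2.91962886e+01, -2.12567888e-04,
        9.48422276e-04,  3.17310636e-06]), 'tcp_pos': array([ 256.69424432, -514.52724039,  249.98212194]), 'eef_rot': array([ 9.73346877e-01,  2.29337865e-01, -1.89405380e-05,  1.45943901e-06]), 'force': array([ 0.7760837 , -0.23416553, -0.42508933]), 'wrist_torque': array([-0.0022315 , -0.00048234,  0.02028495]), 'gripper_force': 0.0, 'grip_width': 85.35555994172238}
```

View pics/scene0.png

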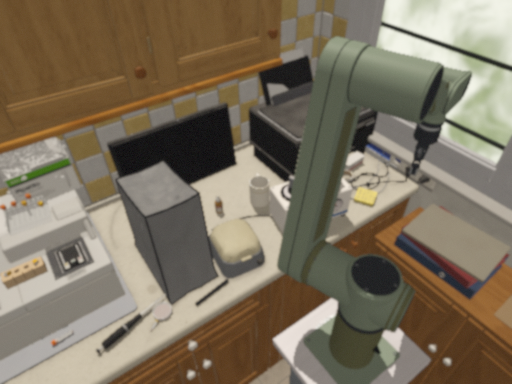

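View pics/top0.png

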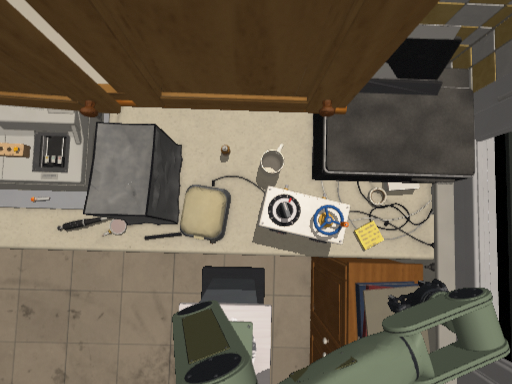

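The scene view shows the arm in front of the panel. The top view shows the panel at about (305,215), the knob at (285,210) and the wheel at (328,221). The microscope stands well to the left at (135,170) and the printer is behind right, so the path from the start is clear. Next is a wrist view.

```bash
cat > h.py <<'E'
from cell import *
import cv2,numpy as np
def q(a): return [np.cos(a/2),np.sin(a/2),0,0]   # tool down, tool x at heading a, y at a-90deg
def snap(name,c="wrist"):
    i=camera_info(c); im,d=grab_frame(c); cv2.imwrite(f"pics/{name}.png",im[:,:,::-1]); return i,im,d
def f(i): return 192/np.tan(np.radians(i["fovy"])/2)
def back(i,u,v,z):   # pixel -> world at height z
    r=i["R"].T@np.array([(u-i["cx"])/f(i),(v-i["cy"])/f(i),1]); o=-i["R"].T@i["t"]
    return o+r*(z-o[2])/r[2]
def depthpt(i,d,u,v):
    k=float(d[int(v),int(u)]); return i["R"].T@(np.array([(u-i["cx"])/f(i)*k,(v-i["cy"])/f(i)*k,k])-i["t"])
def st():
    o=sensors.get_obs(); print("t",round(o["time_s"],2),"tcp",o["tcp_pos"].round(1),"j",o["joint_pos"].round(2),"F",o["force"].round(1),"T",o["wrist_torque"].round(2),"w",round(o["grip_width"],1),"gf",round(float(o["gripper_force"]),1))
E
python3 - <<'E'
from h import *
P=sensors.get_obs()["tcp_pos"]
robot.line_to([P[0],P[1],400],v=250)
robot.reach([420,-245,400],q(-0.22)); st()
i,im,d=snap("w1"); np.savez("w1.npz",d=d,im=im,**i)
print(-i["R"].T@i["t"])
for n in ("knob_grip","knob_pointer","red_tab","wheel_hub","handle_mid","crank_handle"):
    print(n,[(np.round(r["xyz"]).tolist(),round(r["p"],2)) for r in find_in("wrist",n)[:2]])
E
```

```text
t 3.35 tcp [ 419.6 -245.3  398.9] j [-0.71 -0.06  1.53 -0.    1.68  1.08] F [ 0.2 -1.3 -0.6] T [ 0.01  0.02 -0.02] w 85.4 gf 0.0
[ 501.53199418 -264.47897593  523.56227351]
knob_grip [([482.0, -188.0, 175.0], 0.85)]
knob_pointer [([484.0, -184.0, 177.0], 0.86)]
red_tab []
wheel_hub [([456.0, -314.0, 180.0], 0.78), ([409.0, -492.0, 16.0], 0.38)]
handle_mid [([440.0, -348.0, 222.0], 0.65)]
crank_handle [([438.0, -347.0, 225.0], 0.59)]
```

View pics/w1.png

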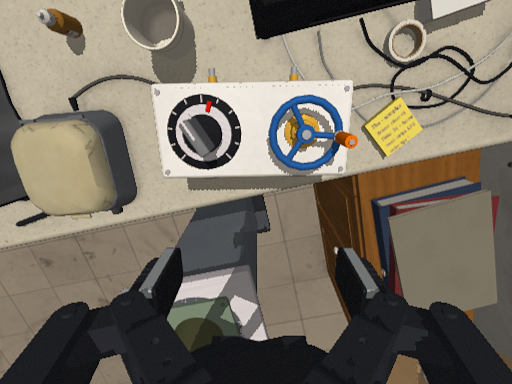

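The wrist view shows the knob at (203,132), its pointer end at upper left or lower right (to be checked), the red tab at (208,106), the wheel hub at (306,133) and the orange handle at (346,140). I'll take a second, closer view from another place.

Run:
```python
from h import *
robot.reach([405,-200,340],q(-0.22)); robot.pause(0.3); st()
i,im,d=snap("w2"); np.savez("w2.npz",d=d,im=im,**i)
for n in ("knob_grip","knob_pointer","red_tab","wheel_hub","handle_mid","crank_handle"):
    print(n,[(np.round(r["xyz"]).tolist(),round(r["p"],2)) for r in find_in("wrist",n)[:2]])
a=cv2.resize(cv2.imread("pics/w1.png")[75:195,140:370],None,fx=3,fy=3,interpolation=cv2.INTER_CUBIC)
cv2.imwrite("pics/w1c.png",a)
cv2.imwrite("pics/w2b.png",cv2.resize(im[:,:,::-1],None,fx=1.5,fy=1.5,interpolation=cv2.INTER_CUBIC))
```

```text
t 4.41 tcp [ 405.7 -201.   341.3] j [-0.65 -0.12  1.7  -0.    1.57  1.14] F [ 0.5  0.  -0.6] T [ 0.02  0.02 -0.03] w 85.5 gf 0.0
knob_grip [([480.0, -182.0, 164.0], 0.6)]
knob_pointer [([480.0, -185.0, 160.0], 0.61)]
red_tab [([483.0, -184.0, 146.0], 0.82)]
wheel_hub [([610.0, -141.0, 51.0], 0.63), ([449.0, -314.0, 180.0], 0.61)]
handle_mid [([440.0, -345.0, 220.0], 0.55)]
crank_handle [([439.0, -343.0, 222.0], 0.97)]
```

View pics/w1c.png

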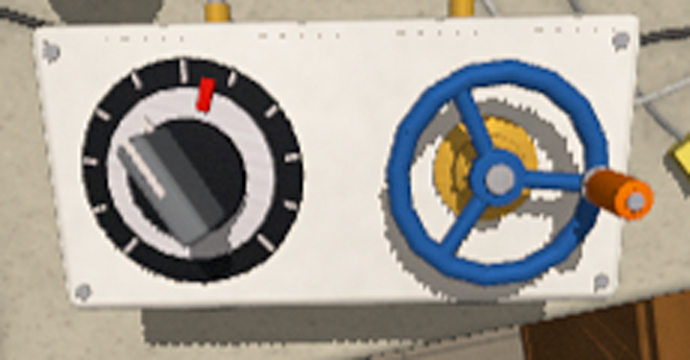

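View pics/w2b.png

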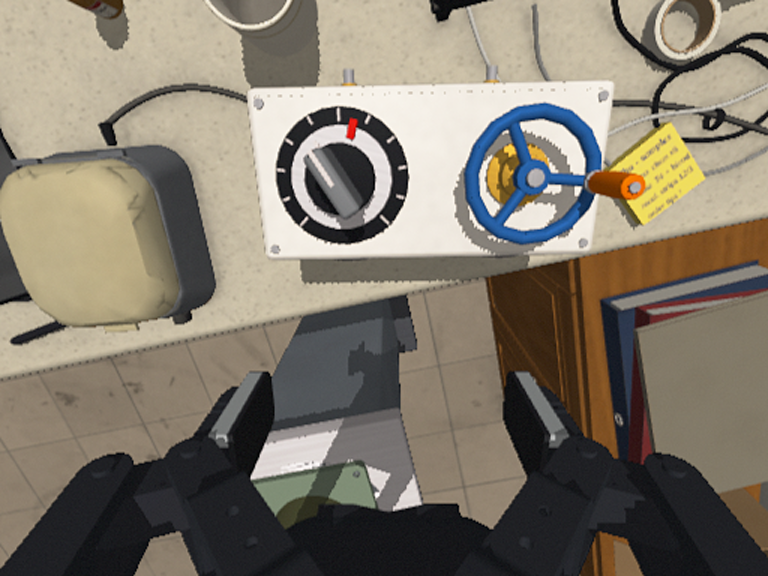

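Pointer end is at the upper left (w2b (308,155)), the red tab is at (351,129), the hub is at (536,177) and the handle top is at (633,187). Next I extract the geometry from both views.

```bash
cat > m.py <<'E'
from h import *
def cloud(i,d):
    v,u=np.mgrid[:384,:512]; k=d
    C=np.stack([(u-i["cx"])/f(i)*k,(v-i["cy"])/f(i)*k,k],-1)
    return (C-i["t"])@i["R"]
def measure(i,im,d,pr=True):
    W=cloud(i,d); hsv=cv2.cvtColor(im,cv2.COLOR_RGB2HSV).astype(int); H,S,V=[hsv[...,k] for k in range(3)]
    out={}
    near=lambda c,r:(np.hypot(W[...,0]-c[0],W[...,1]-c[1])<r)&(d>0)
    uv=lambda m:(np.argwhere(m)[:,::-1].mean(0))
    kc=np.array([480,-184])
    red=((H<6)|(H>174))&(S>150)&(V>100)&near(kc,60)&(abs(W[...,2]-152)<10)
    out["red_uv"]=uv(red); out["red"]=back(i,*out["red_uv"],152); out["red_z"]=np.median(W[red][:,2])
    bar=near(kc,40)&(abs(W[...,2]-206)<6)
    out["bar_z"]=np.median(W[bar][:,2]); 
    (c,s,a)=cv2.minAreaRect(np.array([back(i,u,v,206)[:2] for v,u in np.argwhere(bar)],np.float32))
    out["bar"]=(c,s,a)
    B=np.array([back(i,u,v,206)[:2] for v,u in np.argwhere(bar)]); w,E=np.linalg.eigh(np.cov(B.T)); e=E[:,1]
    e=e if e@(np.array([np.cos(.5),np.sin(.5)]))>0 else -e
    out["bar_mean"]=B.mean(0); out["bar_ang"]=np.arctan2(e[1],e[0])
    hc=np.array([452,-314])
    hub=near(hc,16)&(abs(W[...,2]-185)<4)&(S<60)
    out["hub_uv"]=uv(hub); out["hub"]=back(i,*out["hub_uv"],185); out["hub_z"]=np.median(W[hub][:,2])
    blue=(H>100)&(H<125)&(S>120)&near(hc,65)&(W[...,2]>165)
    pts=np.array([back(i,u,v,178)[:2] for v,u in np.argwhere(blue)],np.float32)
    out["wheel"]=cv2.minEnclosingCircle(pts)
    org=(H>3)&(H<20)&(S>140)&near(hc,75)&(W[...,2]>190)
    O=W[org]; t=near(hc,80)&(W[...,2]>223.5)
    out["h_top"]=back(i,*uv(t),227); out["h_n"]=(t.sum(),O[:,2].min(),O[:,2].max(),W[t][:,2].mean()); out["ht_uv"]=uv(t)
    pan=near((467,-250),200)&(abs(W[...,2]-142)<6)
    out["panel"]=cv2.minAreaRect(np.array([back(i,u,v,142)[:2] for v,u in np.argwhere(pan)],np.float32)); out["panel_z"]=np.median(W[pan][:,2])
    return out
E
python3 - <<'E'
from m import *
np.set_printoptions(precision=2,suppress=True)
O=[];I=[]
for n in ("w1","w2"):
    z=np.load(n+".npz"); i={k:z[k] for k in("fovy","cx","cy","R","t")}
    o=measure(i,z["im"],z["d"]); O.append(o); I.append(i); print(n)
    for k,v in o.items(): print("  ",k,v)
for k in("red_uv","hub_uv","ht_uv"):
    Pm=[np.array([[f(i),0,i["cx"]],[0,f(i),i["cy"]],[0,0,1]])@np.c_[i["R"],i["t"]] for i in I]
    X=cv2.triangulatePoints(*Pm,*[o[k].reshape(2,1) for o in O]); print("tri",k,(X[:3]/X[3]).ravel())
E
```

```text
w1
   red_uv [208.08 105.78]
   red [ 509.23 -197.81  152.  ]
   red_z 152.98161459213298
   bar_z 206.55028552704468
   bar ((477.8839111328125, -181.93960571289062), (46.442970275878906, 14.833603858947754), 19.8361759185791)
   bar_mean [ 478.01 -181.8 ]
   bar_ang 0.345502775625696
   hub_uv [306.05 134.24]
   hub [ 450.11 -312.16  185.  ]
   hub_z 185.53007185193496
   wheel ((255.34262084960938, -373.6966247558594), 249.41232299804688)
   h_top [ 151.34 -343.49  227.  ]
   h_n (np.int64(19007), np.float64(190.95751877303238), np.float64(454.379445442738), np.float64(452.5246654138884))
   ht_uv [366.55 340.34]
   panel ((506.7384033203125, -259.4642333984375), (274.2682800292969, 216.23902893066406), 78.48584747314453)
   panel_z 142.79899477150158
w2
   red_uv [234.27  84.95]
   red [ 509.22 -197.83  152.  ]
   red_z 153.15149398302805
   bar_z 206.58719034808428
   bar ((477.67718505859375, -181.47940063476562), (46.50653076171875, 14.302535057067871), 20.192703247070312)
   bar_mean [ 477.81 -181.44]
   bar_ang 0.3487045896763357
   hub_uv [356.53 117.91]
   hub [ 450.23 -312.21  185.  ]
   hub_z 185.61583885269857
   wheel ((449.847412109375, -312.68408203125), 46.573143005371094)
   h_top [ 214.19 -364.78  227.  ]
   h_n (np.int64(6656), np.float64(190.01740533211657), np.float64(382.6386277821992), np.float64(386.4214011909738))
   ht_uv [438.55 322.89]
   panel ((464.11474609375, -246.32154846191406), (265.9447326660156, 127.8786392211914), 78.49674224853516)
   panel_z 142.82084721028332
tri red_uv [ 509.22 -197.83  152.05]
tri hub_uv [ 450.22 -312.1   185.36]
tri ht_uv [ 321.71 -303.73  346.14]
```

Both views agree:
- **Knob:** axis at (477.8, -181.6), bar at 0.347 rad.
- **Red tab:** at -0.476 rad and 35.4 mm radius (36 expected), so the knob turns 0.823 rad clockwise.
- **Hub:** at (450.2, -312.2), 133.5 mm from the knob (134 expected), giving a panel yaw of about -0.205.

Now I turn the knob.

Run:
```python
from h import *
K=[477.8,-181.6]; a0,a1=0.347,-0.476
robot.reach([*K,270],q(a0)); robot.line_to([*K,187],v=80); st()
robot.grasp(); st()
for a in np.linspace(a0,a1,9)[1:]: robot.reach([*K,187],q(a))
robot.pause(0.3); st(); print(sensors.get_obs()["eef_rot"].round(4), 2*np.arctan2(*sensors.get_obs()["eef_rot"][[1,0]]))
```

```text
t 6.46 tcp [ 478.3 -181.9  187.7] j [-0.53  0.13  1.76  0.    1.24  0.69] F [ 0.5 -0.3 -0.6] T [-0.02 -0.02  0.02] w 85.5 gf 0.0
t 7.11 tcp [ 477.5 -180.8  187.3] j [-0.53  0.13  1.76  0.    1.25  0.69] F [-2.3  4.4  4.2] T [ 0.53  0.28 -0.01] w 13.1 gf 59.7
t 9.41 tcp [ 477.5 -181.2  187.2] j [-0.53  0.13  1.76  0.    1.25  1.51] F [-3.1  3.9  5.4] T [ 0.58  0.51 -0.04] w 13.5 gf 59.8
[ 9.723e-01 -2.338e-01 -5.000e-04 -3.000e-04] -0.4719108311729173
```

```bash
sed -i 's/(abs(W\[...,2\]-152)<10)/(abs(W[...,2]-152)<4)/; s/t=near(hc,80)&(W\[...,2\]>223.5)/t=near(hc,80)\&(W[...,2]>223.5)\&(W[...,2]<232)/; s/(W\[...,2\]>165)$/(W[...,2]>165)\&(W[...,2]<195)/' m.py
python3 - <<'E'
from m import *
np.set_printoptions(precision=3,suppress=True)
robot.open_gripper(); st()
robot.line_to([477.8,-181.6,270],v=150)
Pm=[];U=[]
for p in ([415,-240,350],[405,-215,320]):
    robot.reach(p,q(-0.22)); robot.pause(0.3)
    i,im,d=snap("w3_%d"%p[2]); o=measure(i,im,d)
    for k in("red","bar_mean","bar_ang","hub","h_top","h_n","wheel","ht_uv"): print("  ",k,o[k])
    r=o["red"][:2]-o["bar_mean"]; print("  red ang",np.arctan2(r[1],r[0]),np.hypot(*r)); h=(o["h_top"]-o["hub"])[:2]; print("  handle",np.arctan2(h[1],h[0]),np.hypot(*h))
    Pm.append(np.array([[f(i),0,i["cx"]],[0,f(i),i["cy"]],[0,0,1]])@np.c_[i["R"],i["t"]]); U.append(o["ht_uv"].reshape(2,1))
X=cv2.triangulatePoints(*Pm,*U); print((X[:3]/X[3]).ravel())
cv2.imwrite("pics/w3c.png",cv2.resize(im[:,:,::-1],None,fx=1.5,fy=1.5)); st()
E
```

```text
t 10.1 tcp [ 477.8 -181.6  187. ] j [-0.53  0.13  1.76 -0.    1.24  1.51] F [0.6 0.5 0.2] T [-0.06  0.01  0.01] w 85.3 gf 0.0
   red [ 509.488 -198.089  152.   ]
   bar_mean [ 477.878 -182.398]
   bar_ang -0.47847833943654794
   hub [ 450.268 -312.233  185.   ]
   h_top [ 439.083 -351.822  227.   ]
   h_n (np.int64(221), np.float64(190.0293851570865), np.float64(403.3932802099352), np.float64(227.10739354523318))
   wheel ((449.80755615234375, -312.55218505859375), 46.38273239135742)
   ht_uv [374.629 142.389]
  red ang -0.4607605118920434 35.290386101715995
  handle -1.8461570262434694 41.138939800443175
   red [ 509.589 -198.209  152.   ]
   bar_mean [ 477.801 -182.247]
   bar_ang -0.47578933126953304
   hub [ 450.311 -312.321  185.   ]
   h_top [ 439.096 -351.527  227.   ]
   h_n (np.int64(300), np.float64(190.06040198856326), np.float64(363.0769100738127), np.float64(227.06103402053472))
   wheel ((449.59991455078125, -312.5342102050781), 46.60641860961914)
   ht_uv [415.39  129.903]
  red ang -0.46537271478316733 35.57057510863907
  handle -1.8494055940068206 40.77850279741921
[ 438.662 -352.532  225.123]
t 12.32 tcp [ 405.7 -215.8  321.1] j [-0.68 -0.1   1.71 -0.    1.52  1.11] F [0.5 0.3 1. ] T [ 0.01 -0.01  0.04] w 85.1 gf 0.0
```

View pics/w3c.png

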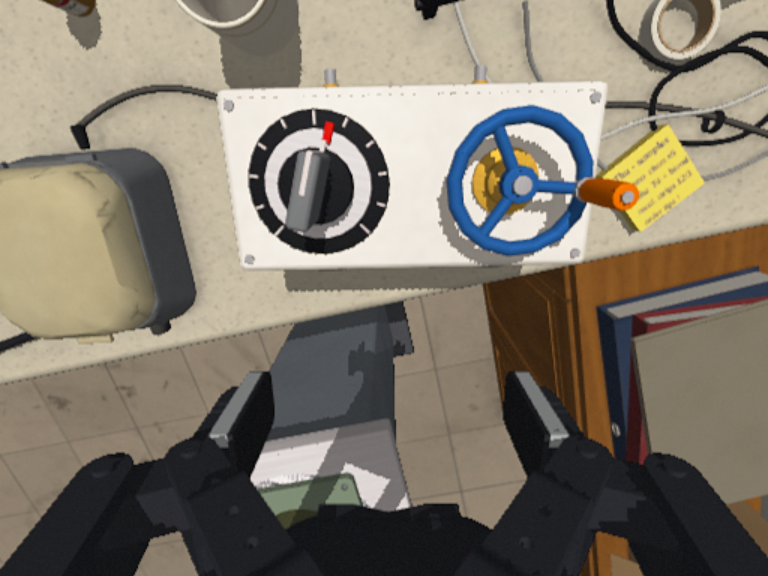

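The pointer at (305,165) now lines up with the red tab at (328,132), within about 0.01 rad, and the tab is unmoved. The handle top is at (438.7, -352.5), z about 226, at -1.85 rad and 41 to 42 mm radius. That puts the wheel about 4.64 rad open. Now I grip the handle and start closing.

```bash
cat >> h.py <<'E'
HUB=np.array([450.2,-312.3]); R=42.; Z=210; YAW=-0.205; HQ=q(-0.22)
def at(v): return [*(HUB+R*np.array([np.cos(v+YAW),np.sin(v+YAW)])),Z]   # joint value -> TCP
def val(near):
    p=sensors.get_obs()["tcp_pos"][:2]-HUB; a=np.arctan2(p[1],p[0])-YAW
    return a+2*np.pi*np.round((near-a)/2/np.pi),np.hypot(*p)
def tang(v):   # tangential (ccw) and radial outside force
    F=sensors.get_obs()["force"]; a=v+YAW; return F[0]*-np.sin(a)+F[1]*np.cos(a), F[0]*np.cos(a)+F[1]*np.sin(a)
E
python3 - <<'E'
from h import *
v=4.64; p=at(v); print(p)
robot.reach([p[0],p[1],285],HQ); robot.line_to(p,v=100); st()
robot.grasp(); st(); print(val(v))
for k in range(4):
    v-=0.25; robot.line_to(at(v),v=60); print(round(sensors.get_obs()["time_s"],2),round(v,3),np.round(val(v),3),np.round(tang(v),1))
st()
E
```

```text
[np.float64(438.6984942584722), np.float64(-352.6944967251432), 210]
t 13.86 tcp [ 439.1 -353.   210.9] j [-0.83  0.22  1.61  0.    1.31  0.96] F [-0.3  0.2  0.3] T [0.02 0.02 0.01] w 85.5 gf 0.0
t 14.51 tcp [ 438.8 -352.5  210.3] j [-0.83  0.22  1.61  0.    1.31  0.96] F [0.2 1.9 1.4] T [ 0.21  0.03 -0.01] w 13.7 gf 58.6
(np.float64(4.641666738582382), np.float64(41.816733068955884))
14.83 4.39 [ 4.372 41.765] [-1.3 -1.1]
15.16 4.14 [ 4.124 41.73 ] [-1.  -3.2]
15.48 3.89 [ 3.876 41.717] [-1.  -3.9]
15.81 3.64 [ 3.627 41.726] [-1.9 -4.7]
t 15.81 tcp [ 410.1 -323.9  210.2] j [-0.83  0.13  1.71  0.    1.3   0.96] F [3.9 3.2 4.5] T [ 0.39 -0.61  0.05] w 13.8 gf 59.0
```

Run:
```python
from h import *
i,im,d=snap("w4"); cv2.imwrite("pics/w4b.png",cv2.resize(im[:,:,::-1],None,fx=1.5,fy=1.5))
```

```text
(no output)
```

View pics/w4b.png

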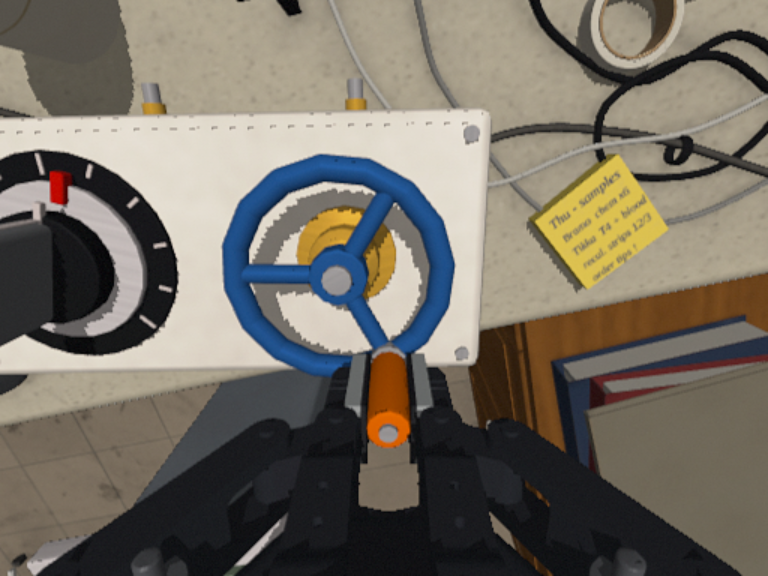

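The wheel follows: the handle sits between the pads at (388,400) and the hub is at (337,280). I continue closing, with small force-watched steps at the end.

Run:
```python
from h import *
v=3.64
while v>0.45:
    v-=0.32; robot.line_to(at(v),v=65)
    print(round(v,2),np.round(val(v),3),np.round(tang(v),1))
st()
while v>-0.25:
    v-=0.04; robot.line_to(at(v),v=30); robot.pause(0.1)
    T=tang(v); print(round(v,3),np.round(val(v),3),np.round(T,1))
    if T[0]>14: break
st()
```

```text
3.32 [ 3.307 41.752] [-1.2 -5. ]
3.0 [ 2.986 41.778] [-1.5 -4.3]
2.68 [ 2.676 41.855] [-1.5 -3.1]
2.36 [ 2.364 41.943] [-1.  -2.2]
2.04 [ 2.048 42.024] [-1.9 -0.5]
1.72 [ 1.73  42.143] [-1.3  0.7]
1.4 [ 1.409 42.213] [-1.6  1.6]
1.08 [ 1.086 42.27 ] [-1.3  2.8]
0.76 [ 0.761 42.327] [-1.8  4.1]
0.44 [ 0.435 42.333] [-1.6  4. ]
t 19.44 tcp [ 491.4 -302.7  210.3] j [-0.7   0.25  1.58  0.    1.32  1.09] F [ 4.2 -0.6  5.6] T [-0.07 -0.67  0.02] w 14.2 gf 59.2
0.4 [ 0.411 42.329] [-0.2  3.6]
0.36 [ 0.375 42.327] [0.5 4.6]
0.32 [ 0.335 42.348] [0.5 3.6]
0.28 [ 0.295 42.328] [1.6 4.3]
0.24 [ 0.254 42.31 ] [1.4 3.6]
0.2 [ 0.213 42.333] [1.1 3. ]
0.16 [ 0.171 42.312] [0.6 4.1]
0.12 [ 0.13  42.299] [0.6 4.6]
0.08 [ 0.089 42.294] [0.2 4.3]
0.04 [ 0.048 42.287] [0.5 3.8]
0.0 [8.000e-03 4.229e+01] [1.3 5.1]
-0.04 [4.000e-03 4.228e+01] [5.1 4.1]
-0.08 [1.0000e-03 4.2288e+01] [8.8 3.3]
-0.12 [-4.0000e-03  4.2263e+01] [12.   3.4]
-0.16 [-7.0000e-03  4.2275e+01] [17.5  2.2]
t 24.69 tcp [ 491.5 -321.2  210.2] j [-0.73  0.27  1.55  0.01  1.33  1.05] F [ 8.3 15.5  9.7] T [ 2.22 -1.29 -0.03] w 14.0 gf 60.1
```

The stop shows at a TCP reading of about 0.005 to 0.008, with the tangential force rising to 17 N. Now I back off two turns.

Run:
```python
from h import *
goal=4*np.pi+0.006
for k,v in enumerate(np.linspace(0,goal,41)[1:]):
    robot.line_to(at(v),v=60)
    if k%5==4: print(round(v,2),np.round(val(v),3),np.round(tang(v),1))
robot.pause(0.4); c=goal
for _ in range(3):
    e=goal-val(goal)[0]; print("err",round(e,4))
    if abs(e)<0.004: break
    c+=e; robot.line_to(at(c),v=20); robot.pause(0.4)
print(val(goal)); st()
i,im,d=snap("w5"); cv2.imwrite("pics/w5b.png",cv2.resize(im[:,:,::-1],None,fx=1.5,fy=1.5))
i,im,d=snap("t5","top"); cv2.imwrite("pics/t5b.png",cv2.resize(im[150:280,220:420,::-1],None,fx=4,fy=4))
```

```text
1.57 [ 1.612 42.166] [1.7 0.4]
3.14 [ 3.147 41.733] [ 1.7 -3.3]
4.71 [ 4.707 41.812] [1.9 1.3]
6.29 [ 6.315 42.315] [1.2 3.6]
7.86 [ 7.896 42.226] [ 1.3 -0.3]
9.43 [ 9.429 41.758] [ 1.5 -4.3]
11.0 [10.993 41.77 ] [1.2 2.1]
12.57 [12.605 42.31 ] [0.1 4.9]
err -0.032
err 0.0027
(np.float64(12.569666897490746), np.float64(42.29427781402285))
t 40.52 tcp [ 491.6 -320.8  210.3] j [-0.73  0.27  1.55  0.    1.32  1.06] F [4.4 0.2 6.9] T [-0.05 -0.67  0.02] w 13.9 gf 59.7
```

View pics/w5b.png

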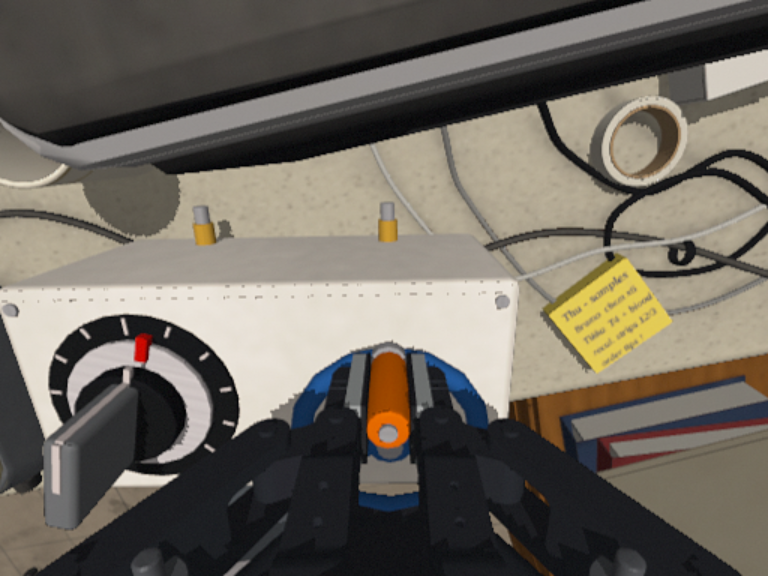

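The handle is still gripped at (388,400), toward the panel's +x, and the knob pointer at (128,375) is by the red tab at (142,348). I check numerically that the knob is still aligned before handing in.

Run:
```python
from m import *
for c in ("wrist","top"):
    i,im,d=snap("chk_"+c,c); W=cloud(i,d); hsv=cv2.cvtColor(im,cv2.COLOR_RGB2HSV).astype(int)
    K=np.array([477.8,-181.8]); n=(np.hypot(W[...,0]-K[0],W[...,1]-K[1])<45)&(d>0)
    B=np.array([back(i,u,v,206)[:2] for v,u in np.argwhere(n&(abs(W[...,2]-206)<6))],np.float32)
    red=n&((hsv[...,0]<6)|(hsv[...,0]>174))&(hsv[...,1]>150)&(abs(W[...,2]-152)<8)
    w,E=np.linalg.eigh(np.cov(B.T)); e=E[:,1]*np.sign(E[0,1]); u=np.argwhere(red)[:,::-1].mean(0); r=back(i,*u,152)[:2]
    print(c,len(B),B.mean(0),"bar",np.arctan2(e[1],e[0]),"red",r,np.arctan2(*(r-K)[::-1]),np.arctan2(*(r-B.mean(0))[::-1]))
st()
```

```text
wrist 1809 [ 480.00766 -185.45694] bar -0.5186003402572356 red [ 509.75596154 -198.76418654] -0.4880308372156012 -0.42062962839810414
top 73 [ 474.74466 -181.16307] bar -0.4729017792680295 red [ 509.43135714 -198.24260516] -0.47937742201481465 -0.4575446093902348
t 40.72 tcp [ 491.6 -320.8  210.3] j [-0.73  0.27  1.55  0.    1.32  1.06] F [4.3 0.5 6.6] T [ 0.05 -0.64  0.02] w 13.5 gf 59.7
```

Run:
```python
from m import *
i,im,d=snap("chk2"); W=cloud(i,d); n=(np.hypot(W[...,0]-477.8,W[...,1]+181.8)<45)&(d>0)&(W[...,2]>205.6)&(W[...,2]<208)
B=W[n][:,:2].astype(np.float32); w,E=np.linalg.eigh(np.cov(B.T)); e=E[:,1]*np.sign(E[0,1]); print(len(B),B.mean(0),np.arctan2(e[1],e[0]),cv2.minAreaRect(B))
```

```text
1129 [ 478.2376  -182.95049] -0.47130565753952625 ((477.6164855957031, -182.50039672851562), (14.050410270690918, 47.08269500732422), 62.05867385864258)
```

The knob reads -0.471 rad against the tab at about -0.475 rad. The wheel reads two turns from its stop within about 0.005 rad and is at rest in the grip.

```bash
python3 -c "
from cell import robot; print(robot.job_done())"
```

```text
the job is handed in; nothing more can be done
None
```

The job is handed in: the knob pointer is on the red tab to within about 0.01 rad, and the valve was closed to its stop, backed off two full turns, and left at rest with the orange handle still gripped.

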